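# Put the mixed-up board modules into their own housings

### The job

The three board modules stand in the wrong housings: move each one into the housing of its own shape (round in round, square in square, oblong in oblong), parking one of them on the black rubber pad on the way. Leave every module standing upright in the middle of its housing, the square and the oblong one turned in line with the housing's walls (the oblong one lengthwise). Never tip a module over, and leave the solder reel, the capacitor and the flux tin where they are.

Things in the scene. Friction and masses are not known exactly. Their poses are not given: they have to be found in the camera images.
- round_module_center (a point): Round module, loose, about 0.2 kg: a blue round circuit board 56 mm across and 2.5 mm thick, on it a black upright cylinder (transformer), 42 mm across, to be gripped across its diameter. Stands upright, 50 mm high overall. Origin: its centre, half-way up (25 mm above its underside); z up. At the start it stands in the square housing.
- square_module_center (a point): Square module, loose, about 0.16 kg: a blue square circuit board 52 x 52 mm and 2.5 mm thick, on it a pale grey upright block (relay) 36 x 36 mm, its sides parallel to the board's. Stands upright, 50 mm high overall. Origin: its centre, half-way up (25 mm above its underside); z up, x and y along the sides. At the start it stands in the oblong housing.
- oblong_module_center (a point): Oblong module, loose, about 0.18 kg: a blue oblong circuit board 76 x 40 mm and 2.5 mm thick, on it a dark grey upright block (terminal block, six screws on top) 62 x 28 mm, to be gripped across the 28 mm. Stands upright, 50 mm high overall. Origin: its centre, half-way up (25 mm above its underside); z up, x along its length. At the start it stands in the round housing.
- round_housing_floor (a point): Brown bottom shell of a housing, open at the top and fixed to the bench, round, 112 mm across outside, 106 mm inside. Walls 3 mm thick, top of the wall 18 mm above the bench, inner floor flat, 4 mm above the bench. Origin: centre of the inner floor; z up.
- square_housing_floor (a point): Brown bottom shell of a housing, open at the top and fixed to the bench, square, 98 x 98 mm outside, 92 x 92 mm inside. Walls 3 mm thick, top of the wall 18 mm above the bench, inner floor flat, 4 mm above the bench. Origin: centre of the inner floor; z up, x and y along the walls.
- oblong_housing_floor (a point): Brown bottom shell of a housing, open at the top and fixed to the bench, oblong, 140 x 84 mm outside, 134 x 78 mm inside. Walls 3 mm thick, top of the wall 18 mm above the bench, inner floor flat, 4 mm above the bench. Origin: centre of the inner floor; z up, x along its length.
- pad_top (a point): Black rubber pad, the free spot: square, 110 x 110 mm, 4 mm thick, fixed to the bench, empty at the start. Origin: centre of its top face, as high as the housings' floors.
- solder_reel_center (a point): Bystander: bare metal solder reel standing on its end, 40 mm across, 28 mm high, loose. Origin: its centre.
- capacitor_center (a point): Bystander: dark upright capacitor can with a silvery top, 22 mm across, 35 mm high, loose. Origin: its centre.
- flux_tin_center (a point): Bystander: small round tin with a brass lid, 31 mm across, 23 mm high, loose. Origin: its centre, 11.5 mm above the bench.

How it is judged:
By the outcome, as a careful person would: the job done as asked, in the order asked, and still so for the second after the job is handed in, with the robot touching nothing.
It also fails if it takes over 90 s, if anything falls off the work surface, if the arm or the gripper's body presses on something with over 40 N, if the wrist force passes 120 N, or if a joint passes its speed limit or range.

### The arm

A 6-joint arm with a two-finger parallel gripper is mounted at the origin on the work surface. World frame = base frame: x ahead of the robot, y to its left, z up, the work surface at z = 0. Lengths are in m, angles in rad, forces in N, time in s.
With the tool pointing down it reaches from about 0.25 to 0.775 m from the base axis. Payload 4 kg.
Tool frame: the origin (TCP) lies midway between the tips of the shut fingers; the grasp point (between the pads) lies 19 mm behind it; z points along the fingers, y is the line along which they close (so a half turn about z gives the same grasp; the last joint's range is limited). The gripper opens to 94 mm and grips with 3 to 60 N. Pads are 16 mm wide; open, the fingers measure 119 mm over their backs; the gripper's body (75 mm by 177 mm) begins 78 mm behind the grasp point.
Start: joints at [1.243, 0.087, 1.371, -0, 1.684, -0.103], TCP at [0.123, 0.536, 0.206] pointing down, gripper open.
Joint ranges: [-3.1, 3.1], [-0.76, 2.03], [0.27, 2.55], [-1.08, 4.22], [0.17, 2.65], [-2.57, 2.57]. Speed limits (rad/s): [2.79, 2.79, 3.14, 3.14, 3.14, 3.14].

### API

Orientations are given as a unit quaternion [w, x, y, z].
In Python, from workcell import readout, imaging, robot gives the robot as it stands.
- The arm moves only by the tool servo_tool, never from a script. Its argument "motion" is a list of rows, each an object of numbers: "tx", "ty", "tz": the shift along the tool's x, y, z in m; "rx", "ry", "rz": the turn, a rotation vector about the tool's x, y, z in degrees. In form: [{"tx": .., "ty": .., "tz": .., "rx": .., "ry": .., "rz": ..}, ...]. A call has 1 to 8 rows; each row is the pose to reach, as a shift and turn from the pose commanded when the call began, along the tool's axes at that moment; what a row does not reach only later rows make up. A row lasts 1/8 s, in which the tool goes at most 62.5 mm and 10.7 degrees, less where a joint would pass 70% of its speed; a pose out of reach is approached as far as the arm can. A call with a gripper value outside its range is refused whole. "hand" is the finger opening in m, from 0 to 0.094, set as the call begins (left out, the last holds). The fingers move at their own pace and stop on an object; "newtons" is the grip in N (left out, the last holds). Time passes only in rows, so rows that repeat a pose let the fingers close. It gives the time, the measured TCP pose, the force, the opening and the grip force at its end, in the units of the state.
- readout.read_state(): the state, without advancing time (a new reading comes with each control period).
- imaging.grab_frame(name): name is "side" or "top"; returns a dict with "color" (480x640x3 uint8, blue, green, red), "mtx" (3x3 intrinsics, pixels), "rvec" (rotation vector, rad) and "tvec" (3), from world to camera coordinates, as OpenCV has them. Camera axes: x right, y down, z forward; pixel columns grow to the right and rows downward; lengths in m; the calibration is good to about 2 mm. A picture is of the moment at which its call begins. There is no depth.
- robot.hand_in(): hands the job in; it is judged then, once.
Trained networks look in a picture, given as the dict that the camera call returned (one of the last four; its "shot" number tells which), for a name from the list of things; names that differ only in an ending like _2 or _b are one class to them, and where a whole thing is asked for, a point or a joint stands for the part that bears it (a point fixed in the world has none). Each returns a list of dicts, best first, with "conf" (0 to 1); they miss things now and then, are a little off and sometimes report something else, mostly with a low value. They report only what shows in the picture. A call takes as long as a camera call.
- imaging.boxes_of(thing, picture): "pixel" ([row, column] in pixels, amid what is visible of it).
- imaging.cut_out(thing, picture): "pixels" (480x640 bool, what is visible of it) and "pixel" ([row, column] in pixels, amid what is visible of it).
- imaging.mark_of(thing, picture): "pixel" ([row, column] in pixels: a listed point, or the origin of a listed thing).
The state is a dict: "time_s": time; "joint_pos": joint angles; "joint_vel": joint speeds; "joint_efforts": joint torques, N m; "position": TCP position; "ee_rot": TCP orientation; "ft_force": force on the tool from outside, world axes, zero at the start; "moment": the same for the moment, N m; "finger_gap": finger opening in m; "finger_force": force on a finger pad.
Only numpy, scipy, OpenCV 4.12 (cv2) and the standard library are available. Lean on these libraries where they do the work, as an engineer would, in place of code of your own. Each camera call takes 0.05 s, during which the arm holds its last target. There are 200 camera calls.

## Working session

There is one attempt and no reset: what is moved stays moved. The work goes in short steps, Python scripts to look and compute and a tool call to move; the robot and the scene stay as the last step left them, time stands still between calls to the robot, and variables do not carry over. Pictures are saved under pics/ and viewed, at most 14 in all, crops included, and the job is handed in when it is done.

Besides the shell and the picture viewer there is one more tool, called after "Call:" as name(argument=value, ...), one argument or row to a line, values as JSON. servo_tool: Moves the arm, as the interface text tells. Its arguments: {"type":"object","properties":{"motion":{"type":"array"},"hand":{"type":"number"},"newtons":{"type":"number"}},"required":["motion"]}

```bash
mkdir -p pics; ls; python3 - <<'E'
from workcell import readout, imaging, robot
import cv2
s=readout.read_state(); print(s['time_s'],s['position'],s['ee_rot'],s['finger_gap'])
for n in ("top","side"):
    f=imaging.grab_frame(n); cv2.imwrite(f"pics/{n}0.png",f["color"])
    print(n,f["mtx"],f["rvec"],f["tvec"])
E
```

```text
pics
0.0 [0.12245116 0.53564327 0.2043309 ] [-2.11094750e-04  1.12176185e-01  9.93687756e-01 -1.04974914e-03] 0.09396999789031517
top [[455.27842453   0.         323.32668093]
 [  0.         455.27842453 236.26783894]
 [  0.           0.           1.        ]] [ 2.18579921 -2.16922805  0.1691901 ] [-0.03531545  0.54687199  0.68937033]
side [[544.91951756   0.         321.4511354 ]
 [  0.         544.91951756 236.53046216]
 [  0.           0.           1.        ]] [ 0.16754883 -2.81896166  1.29247094] [0.53838194 0.10520661 0.71305737]
```

View pics/top0.png

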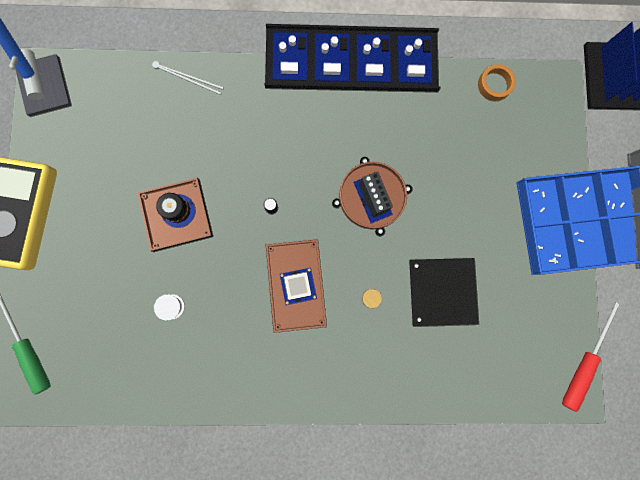

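View pics/side0.png

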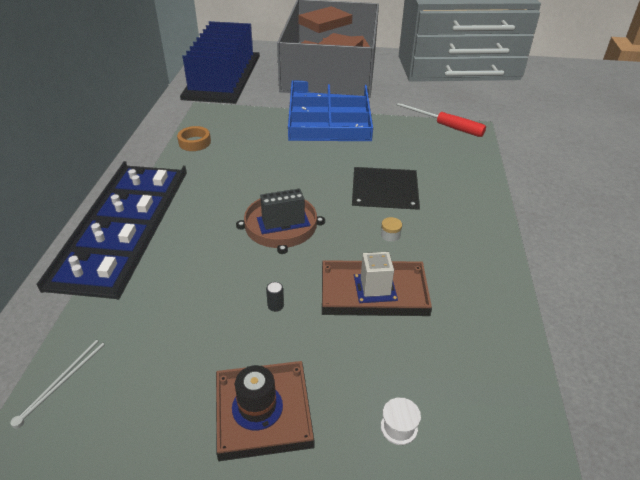

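The top view shows the round module at (207,175) in the square housing, the oblong module at (195,373) in the round housing and the square module at (286,298) in the oblong housing. The pad is empty at (292,444). Bystanders: reel (307,169), capacitor (205,270) and tin (298,372).

```bash
cat > h.py <<'E'
from workcell import readout, imaging, robot
import cv2, numpy as np
def ray(f,px):  # px Nx2 [row,col]
    px=np.atleast_2d(np.array(px,float))[:,::-1]
    R=cv2.Rodrigues(f["rvec"])[0]
    d=np.c_[(px-f["mtx"][:2,2])/f["mtx"][0,0],np.ones(len(px))]@R
    return -R.T@np.ravel(f["tvec"]),d
def onplane(f,px,z):
    c,d=ray(f,px); return (c+d*((z-c[2])/d[:,2])[:,None])[:,:2]
def meet(f1,p1,f2,p2):
    (a,d),(b,e)=ray(f1,p1),ray(f2,p2); d,e=d[0],e[0]
    s=np.linalg.lstsq(np.c_[d,-e],b-a,rcond=None)[0]
    p,q=a+s[0]*d,b+s[1]*e; return (p+q)/2,np.linalg.norm(p-q)
def rect(f,mask,z):
    ii=np.argwhere(mask); (c,(w,h),a)=cv2.minAreaRect((onplane(f,ii,z)*1000).astype(np.float32))
    return np.round(c,1),round(w,1),round(h,1),round(a,1)
E
python3 - <<'E'
from h import *
np.set_printoptions(precision=4,suppress=True)
t=imaging.grab_frame("top"); s=imaging.grab_frame("side")
print(ray(t,[0,0])[0],ray(s,[0,0])[0])
Z=dict(round_module_center=.029,square_module_center=.029,oblong_module_center=.029,round_housing_floor=.004,square_housing_floor=.004,oblong_housing_floor=.004,pad_top=.004,solder_reel_center=.014,capacitor_center=.0175,flux_tin_center=.0115)
for n,z in Z.items():
    a=imaging.mark_of(n,t)[:1]; b=imaging.mark_of(n,s)[:1]
    print(n,*[(x["pixel"],round(x["conf"],2)) for x in a+b])
    if a: print("   top",onplane(t,a[0]["pixel"],z)[0])
    if b: print("   side",onplane(s,b[0]["pixel"],z)[0])
    if a and b: print("   tri",*meet(t,a[0]["pixel"],s,b[0]["pixel"]))
# colour segmentation in top
hsv=cv2.cvtColor(t["color"],cv2.COLOR_BGR2HSV)
def comps(m,z,name,roi):
    r0,r1,c0,c1=roi; k=np.zeros(m.shape,bool); k[r0:r1,c0:c1]=m[r0:r1,c0:c1]
    n,l,st,_=cv2.connectedComponentsWithStats(k.astype(np.uint8)); i=1+np.argmax(st[1:,4]); print(name,st[i,4],*rect(t,l==i,z))
H,S,V=[hsv[...,i].astype(int) for i in range(3)]
blue=(H>105)&(H<130)&(S>150)&(V>50); brown=(H<15)&(S>70)&(V>50)
comps(brown,.018,"sqH",(165,265,125,225)); comps(brown,.018,"obH",(230,340,255,335)); comps(brown,.018,"rdH",(150,240,330,415))
comps(blue,.0065,"sqM board",(230,340,255,335)); comps(blue,.0065,"obM board",(150,240,330,415)); comps(blue,.0065,"rdM board",(165,265,125,225))
c=cv2.resize(t["color"][150:345,120:490],None,fx=2.15,fy=2.15,interpolation=cv2.INTER_CUBIC); cv2.imwrite("pics/c1.png",c)
E
```

```text
[ 0.4618 -0.0049  0.7498] [0.4884 0.5298 0.5387]
round_module_center ([207.3, 173.8], 0.87) ([395.4, 255.4], 0.94)
   top [0.5916 0.2065]
   side [0.5895 0.209 ]
   tri [0.5911 0.2073 0.0263] 0.0019564789396940376
square_module_center ([289.6, 298.6], 0.98) ([274.7, 376.3], 0.66)
   top [0.4629 0.0071]
   side [0.4679 0.0096]
   tri [0.4653 0.007  0.0264] 0.004910644622276137
oblong_module_center ([195.0, 376.5], 0.85) ([210.0, 281.0], 0.71)
   top [ 0.6158 -0.1171]
   side [ 0.6166 -0.1116]
   tri [ 0.6174 -0.1179  0.0239] 0.0010317524116750234
round_housing_floor ([193.7, 372.4], 0.97) ([222.5, 284.3], 0.88)
   top [ 0.6232 -0.1141]
   side [ 0.6126 -0.1128]
   tri [ 0.6179 -0.1141  0.0039] 0.010397382377880527
square_housing_floor ([217.1, 175.3], 0.72)
   top [0.5798 0.2107]
oblong_housing_floor ([283.0, 296.2], 0.62) ([288.5, 374.3], 0.88)
   top [0.4736 0.0115]
   side [0.4686 0.011 ]
   tri [0.4711 0.0117 0.0048] 0.004923426767640853
pad_top ([291.1, 440.4], 0.96) ([187.8, 385.6], 0.69)
   top [ 0.4617 -0.2252]
   side [ 0.459  -0.2253]
   tri [ 0.4604 -0.2251  0.0043] 0.002701885972136648
solder_reel_center ([306.8, 168.2], 0.68) ([422.7, 399.6], 0.69)
   top [0.4348 0.2127]
   side [0.4346 0.2137]
   tri [0.4346 0.213  0.0129] 0.00031225870756692236
capacitor_center ([206.9, 274.5], 0.48) ([297.4, 274.9], 0.93)
   top [0.5963 0.048 ]
   side [0.5964 0.0561]
   tri [0.598  0.0486 0.0093] 0.0002905618199114278
flux_tin_center ([294.9, 370.4], 0.51) ([228.9, 392.7], 0.58)
   top [ 0.455  -0.1086]
   side [ 0.4462 -0.1096]
   tri [ 0.4507 -0.1081  0.013 ] 0.008733552253266786
sqH 2610 [583.5 209.3] 98.7 98.4 15.2
obH 3573 [470.5  12.4] 140.0 84.0 6.3
rdH 2333 [ 619. -112.] 109.5 112.9 45.1
sqM board 202 [469.8   6.2] 50.3 44.5 12.7
obM board 248 [ 615.5 -113.7] 74.4 38.5 22.8
rdM board 228 [587.6 199.5] 37.9 52.6 65.3
```

View pics/c1.png

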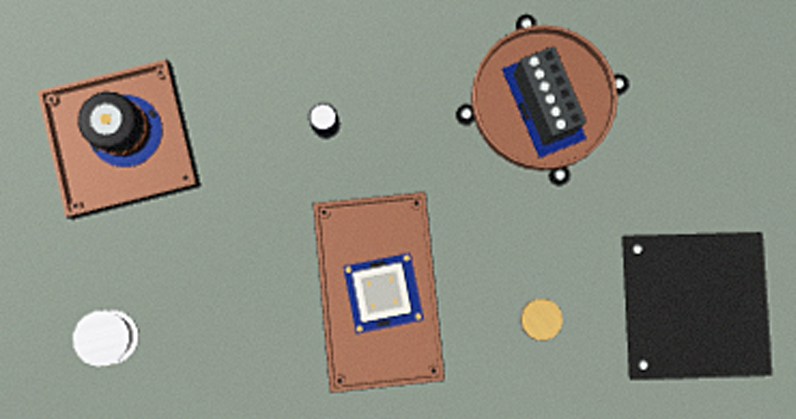

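```bash
cat >> h.py <<'E'
from scipy.spatial.transform import Rotation as Ro
def to(x,y,z,psi):
    "row reaching TCP x,y,z with closing line yaw psi (deg), tool down"
    s=readout.read_state(); w=s["ee_rot"]; R=Ro.from_quat([w[1],w[2],w[3],w[0]])
    p=np.radians(psi); Y=[np.cos(p),np.sin(p),0]; X=np.cross(Y,[0,0,-1])
    T=Ro.from_matrix(np.c_[X,Y,[0,0,-1]])
    t=R.inv().apply(np.array([x,y,z])-s["position"]); r=(R.inv()*T).as_rotvec(degrees=True)
    print("t",np.round(t*1000,1),"mm r",np.round(r,1),"| at",np.round(s["position"],4),"psi",round(np.degrees(np.arctan2(*R.as_matrix()[1::-1,1])),1),"q6",round(s["joint_pos"][5],2),"t",s["time_s"],"gap",round(s["finger_gap"],4))
def crop(f,px,s=2.15): return [150+px[1]/s,120+px[0]/s]
E
python3 - <<'E'
from h import *
t=imaging.grab_frame("top")
g=cv2.cvtColor(t["color"],cv2.COLOR_BGR2HSV); H,S,V=[g[...,i].astype(int) for i in range(3)]
P=lambda px,z: np.round(onplane(t,crop(t,px),z)[0],4)
print("round board",P((125.5,129.5),.0065),"top",P((109,119),.054))
print("sq board",P((383.2,293.5),.0065),"top",P((383,293),.054))
print("obl top",P((551,96),.054),"cyc board hull")
for n in("round_module_center","square_module_center","oblong_module_center","pad_top","round_housing_floor"):
    c=imaging.cut_out(n,t)
    if c: print(n,c[0]["conf"],c[0]["pixels"].sum(),rect(t,c[0]["pixels"],.0065),rect(t,c[0]["pixels"],.018))
for n,roi in(("sq",(230,340,255,335)),("ob",(150,240,330,415)),("rd",(165,265,125,225))):
    m=(H>100)&(H<135)&(S>110); k=np.zeros_like(m); a,b,c,d=roi; k[a:b,c:d]=m[a:b,c:d]
    k=cv2.morphologyEx(k.astype(np.uint8),cv2.MORPH_OPEN,np.ones((2,2))); print(n,k.sum(),rect(t,k,.0065))
to(.6155,-.114,.12,112.8)
E
```

```text
round board [0.5909 0.2055] top [0.5901 0.204 ]
sq board [0.4679 0.0081] top [0.4678 0.0074]
obl top [ 0.611  -0.1129] cyc board hull
round_module_center 0.74 1050 (array([591.3, 211. ]), 56.4, 61.8, 0.8) (array([589.3, 207.6]), 55.6, 60.9, 0.8)
square_module_center 0.9 967 (array([468.9,   8.4]), 51.3, 50.3, 12.2) (array([468.8,   8.2]), 50.5, 49.5, 12.2)
oblong_module_center 0.95 1245 (array([ 617.3, -116.3]), 78.6, 47.4, 23.5) (array([ 614.9, -114.6]), 77.4, 46.6, 23.5)
pad_top 0.93 4367 (array([ 460.6, -229.9]), 109.2, 109.4, 1.7) (array([ 460.6, -226.4]), 107.5, 107.7, 1.7)
round_housing_floor 0.94 2713 (array([ 621. , -114.9]), 112.0, 116.3, 63.7) (array([ 618.6, -113.2]), 110.3, 114.5, 63.7)
sq 324 (array([467.2,   7.1]), 50.7, 51.1, 11.5)
ob 245 (array([ 614.1, -115.7]), 75.2, 39.4, 22.4)
rd 268 (array([585.6, 197.8]), 39.0, 53.5, 66.2)
t [-625.4 -524.    85.4] mm r [  0.    0.  -35.7] | at [0.1226 0.5362 0.2055] psi 77.1 q6 -0.1 t 1.5 gap 0.0941
```

Call:
servo_tool(
  motion=[
    {"tx": -0.624,"ty": -0.524,"tz": 0.085,"rz": -35.7},
    {"tx": -0.624,"ty": -0.524,"tz": 0.085,"rz": -35.7},
    {"tx": -0.624,"ty": -0.524,"tz": 0.085,"rz": -35.7},
    {"tx": -0.624,"ty": -0.524,"tz": 0.085,"rz": -35.7},
    {"tx": -0.624,"ty": -0.524,"tz": 0.085,"rz": -35.7},
    {"tx": -0.624,"ty": -0.524,"tz": 0.085,"rz": -35.7},
    {"tx": -0.624,"ty": -0.524,"tz": 0.085,"rz": -35.7},
    {"tx": -0.624,"ty": -0.524,"tz": 0.085,"rz": -35.7},
  ],
  hand=0.06,
)

```text
$.motion[0]: bad value
```

```bash
python3 -c "
from h import *
to(.6145,-.1145,.10,112.8)"
```

```text
t [-624.6 -524.7  105.4] mm r [  0.    0.  -35.7] | at [0.1226 0.5362 0.2055] psi 77.1 q6 -0.1 t 1.5 gap 0.0941
```

Call:
servo_tool(
  motion=[
    {"tx": -0.624,"ty": -0.525,"tz": 0.105,"rx": 0,"ry": 0,"rz": -35.7},
    {"tx": -0.624,"ty": -0.525,"tz": 0.105,"rx": 0,"ry": 0,"rz": -35.7},
    {"tx": -0.624,"ty": -0.525,"tz": 0.105,"rx": 0,"ry": 0,"rz": -35.7},
    {"tx": -0.624,"ty": -0.525,"tz": 0.105,"rx": 0,"ry": 0,"rz": -35.7},
    {"tx": -0.624,"ty": -0.525,"tz": 0.105,"rx": 0,"ry": 0,"rz": -35.7},
    {"tx": -0.624,"ty": -0.525,"tz": 0.105,"rx": 0,"ry": 0,"rz": -35.7},
    {"tx": -0.624,"ty": -0.525,"tz": 0.105,"rx": 0,"ry": 0,"rz": -35.7},
    {"tx": -0.624,"ty": -0.525,"tz": 0.105,"rx": 0,"ry": 0,"rz": -35.7},
  ],
  hand=0.06,
)

```text
time_s: 2.5
position: [0.4136, 0.1512, 0.1439]
ee_rot: [0.001, -0.198, 0.98, 0.0]
ft_force: [0.3, 0.8, 0.8]
finger_gap: 0.0597
finger_force: 0.0
```

```bash
python3 -c "
from h import *
to(.6145,-.1145,.10,112.8)"
```

```text
t [ -82.1 -322.8   44. ] mm r [0.  0.1 0. ] | at [0.4136 0.1512 0.1439] psi 112.8 q6 -1.75 t 2.5 gap 0.0597
```

Call:
servo_tool(
  motion=[
    {"tx": -0.082,"ty": -0.323,"tz": 0.044,"rx": 0,"ry": 0,"rz": 0},
    {"tx": -0.082,"ty": -0.323,"tz": 0.044,"rx": 0,"ry": 0,"rz": 0},
    {"tx": -0.082,"ty": -0.323,"tz": 0.044,"rx": 0,"ry": 0,"rz": 0},
    {"tx": -0.082,"ty": -0.323,"tz": 0.044,"rx": 0,"ry": 0,"rz": 0},
    {"tx": -0.082,"ty": -0.323,"tz": 0.044,"rx": 0,"ry": 0,"rz": 0},
    {"tx": -0.082,"ty": -0.323,"tz": 0.044,"rx": 0,"ry": 0,"rz": 0},
    {"tx": -0.082,"ty": -0.323,"tz": 0.044,"rx": 0,"ry": 0,"rz": 0},
    {"tx": -0.082,"ty": -0.323,"tz": 0.044,"rx": 0,"ry": 0,"rz": 0},
  ],
)

```text
time_s: 3.5
position: [0.613, -0.1122, 0.0998]
ee_rot: [-0.0, -0.198, 0.98, 0.0]
ft_force: [-0.2, 0.7, -0.2]
finger_gap: 0.0599
finger_force: 0.0
```

```bash
python3 -c "
from h import *
to(.6145,-.1145,.10,112.8)
to(.6145,-.1145,.024,112.8)
for n in('side','top'): cv2.imwrite('pics/%s1.png'%n,imaging.grab_frame(n)['color'][100:340,100:500] if n=='top' else imaging.grab_frame(n)['color'][60:360,140:540])"
```

```text
t [-0.5 -2.7 -0.2] mm r [ 0. -0.  0.] | at [ 0.613  -0.1122  0.0998] psi 112.8 q6 -2.24 t 3.5 gap 0.0599
t [-0.5 -2.8 75.8] mm r [ 0. -0.  0.] | at [ 0.613  -0.1122  0.0998] psi 112.8 q6 -2.24 t 3.5 gap 0.0599
```

View pics/side1.png

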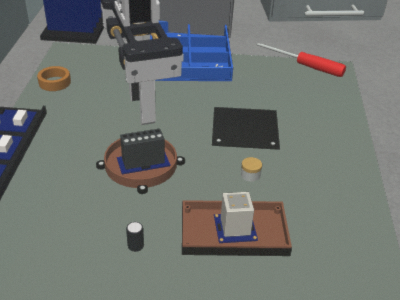

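The gripper is above the terminal block (crop pixel (150,143)), one finger visible in front of it and lined up. Next I descend and close.

Call:
servo_tool(
  motion=[
    {"tx": -0.0005,"ty": -0.0027,"tz": 0.02,"rx": 0,"ry": 0,"rz": 0},
    {"tx": -0.0005,"ty": -0.0027,"tz": 0.04,"rx": 0,"ry": 0,"rz": 0},
    {"tx": -0.0005,"ty": -0.0027,"tz": 0.06,"rx": 0,"ry": 0,"rz": 0},
    {"tx": -0.0005,"ty": -0.0027,"tz": 0.076,"rx": 0,"ry": 0,"rz": 0},
    {"tx": -0.0005,"ty": -0.0027,"tz": 0.076,"rx": 0,"ry": 0,"rz": 0},
    {"tx": -0.0005,"ty": -0.0027,"tz": 0.076,"rx": 0,"ry": 0,"rz": 0},
  ],
)

```text
time_s: 4.35
position: [0.6154, -0.1155, 0.0241]
ee_rot: [0.0, -0.198, 0.98, -0.0]
ft_force: [0.1, -1.2, 0.6]
finger_gap: 0.0599
finger_force: 0.0
```

Call:
servo_tool(
  motion=[
    {"tx": 0,"ty": 0,"tz": 0,"rx": 0,"ry": 0,"rz": 0},
    {"tx": 0,"ty": 0,"tz": 0,"rx": 0,"ry": 0,"rz": 0},
    {"tx": 0,"ty": 0,"tz": 0,"rx": 0,"ry": 0,"rz": 0},
    {"tx": 0,"ty": 0,"tz": 0,"rx": 0,"ry": 0,"rz": 0},
    {"tx": 0,"ty": 0,"tz": 0,"rx": 0,"ry": 0,"rz": 0},
    {"tx": 0,"ty": 0,"tz": 0,"rx": 0,"ry": 0,"rz": 0},
  ],
  hand=0,
  newtons=20,
)

```text
time_s: 5.1
position: [0.6149, -0.1151, 0.024]
ee_rot: [0.0, -0.198, 0.98, 0.0]
ft_force: [-0.7, 2.4, 3.0]
finger_gap: 0.0279
finger_force: 20.0
```

```bash
python3 -c "
from h import *
to(.4606,-.2285,.115,96.3)"
```

```text
t [186.2 -44.7 -91. ] mm r [ 0.   0.  16.5] | at [ 0.6149 -0.1151  0.024 ] psi 112.8 q6 -2.25 t 5.1 gap 0.0279
```

Call:
servo_tool(
  motion=[
    {"tx": 0,"ty": 0,"tz": -0.04,"rx": 0,"ry": 0,"rz": 0},
    {"tx": 0,"ty": 0,"tz": -0.09,"rx": 0,"ry": 0,"rz": 0},
    {"tx": 0.05,"ty": -0.011,"tz": -0.09,"rx": 0,"ry": 0,"rz": 5},
    {"tx": 0.1,"ty": -0.025,"tz": -0.09,"rx": 0,"ry": 0,"rz": 10},
    {"tx": 0.15,"ty": -0.037,"tz": -0.09,"rx": 0,"ry": 0,"rz": 16.5},
    {"tx": 0.1865,"ty": -0.0445,"tz": -0.09,"rx": 0,"ry": 0,"rz": 16.5},
    {"tx": 0.1865,"ty": -0.0445,"tz": -0.09,"rx": 0,"ry": 0,"rz": 16.5},
    {"tx": 0.1865,"ty": -0.0445,"tz": -0.09,"rx": 0,"ry": 0,"rz": 16.5},
  ],
)

```text
time_s: 6.1
position: [0.4604, -0.2285, 0.1132]
ee_rot: [0.0, -0.055, 0.998, 0.0]
ft_force: [-0.5, -0.0, -2.2]
finger_gap: 0.0277
finger_force: 20.0
```

```bash
python3 -c "
from h import *
to(.4606,-.2285,.025,96.3)"
```

```text
t [-0.2 -0.  88.2] mm r [0. 0. 0.] | at [ 0.4604 -0.2285  0.1132] psi 96.3 q6 -2.25 t 6.1 gap 0.0277
```

Call:
servo_tool(
  motion=[
    {"tx": 0,"ty": 0,"tz": 0.04,"rx": 0,"ry": 0,"rz": 0},
    {"tx": 0,"ty": 0,"tz": 0.07,"rx": 0,"ry": 0,"rz": 0},
    {"tx": 0,"ty": 0,"tz": 0.082,"rx": 0,"ry": 0,"rz": 0},
    {"tx": 0,"ty": 0,"tz": 0.0885,"rx": 0,"ry": 0,"rz": 0},
    {"tx": 0,"ty": 0,"tz": 0.0885,"rx": 0,"ry": 0,"rz": 0},
    {"tx": 0,"ty": 0,"tz": 0.0885,"rx": 0,"ry": 0,"rz": 0},
  ],
)

```text
time_s: 6.85
position: [0.4612, -0.2292, 0.0265]
ee_rot: [0.001, -0.055, 0.998, -0.001]
ft_force: [0.1, -0.7, -1.2]
finger_gap: 0.028
finger_force: 20.0
```

Call:
servo_tool(
  motion=[
    {"tx": 0,"ty": 0,"tz": 0,"rx": 0,"ry": 0,"rz": 0},
    {"tx": 0,"ty": 0,"tz": 0,"rx": 0,"ry": 0,"rz": 0},
    {"tx": 0,"ty": 0,"tz": 0,"rx": 0,"ry": 0,"rz": 0},
    {"tx": 0,"ty": 0,"tz": -0.03,"rx": 0,"ry": 0,"rz": 0},
    {"tx": 0,"ty": 0,"tz": -0.06,"rx": 0,"ry": 0,"rz": 0},
    {"tx": 0,"ty": 0,"tz": -0.1,"rx": 0,"ry": 0,"rz": 0},
    {"tx": 0,"ty": 0,"tz": -0.1,"rx": 0,"ry": 0,"rz": 0},
  ],
  hand=0.055,
)

```text
time_s: 7.72
position: [0.4625, -0.2302, 0.1294]
ee_rot: [0.004, -0.055, 0.998, -0.002]
ft_force: [-0.3, -1.0, 0.7]
finger_gap: 0.0549
finger_force: 0.0
```

```bash
python3 -c "
from h import *
to(.591,.2055,.12,19)
to(.591,.2055,.12,105)"
```

```text
t [-175.6  418.9    8.3] mm r [ 0.   0.5 77.3] | at [ 0.4625 -0.2302  0.1294] psi 96.3 q6 -2.25 t 7.725 gap 0.0549
t [-175.6  418.9    8.3] mm r [-0.3  0.4 -8.7] | at [ 0.4625 -0.2302  0.1294] psi 96.3 q6 -2.25 t 7.725 gap 0.0549
```

Call:
servo_tool(
  motion=[
    {"tx": -0.0255,"ty": 0.06,"tz": 0.008,"rx": -0.3,"ry": 0.4,"rz": -8.7},
    {"tx": -0.051,"ty": 0.12,"tz": 0.008,"rx": -0.3,"ry": 0.4,"rz": -8.7},
    {"tx": -0.1755,"ty": 0.419,"tz": 0.008,"rx": -0.3,"ry": 0.4,"rz": -8.7},
    {"tx": -0.1755,"ty": 0.419,"tz": 0.008,"rx": -0.3,"ry": 0.4,"rz": -8.7},
    {"tx": -0.1755,"ty": 0.419,"tz": 0.008,"rx": -0.3,"ry": 0.4,"rz": -8.7},
    {"tx": -0.1755,"ty": 0.419,"tz": 0.008,"rx": -0.3,"ry": 0.4,"rz": -8.7},
    {"tx": -0.1755,"ty": 0.419,"tz": 0.008,"rx": -0.3,"ry": 0.4,"rz": -8.7},
    {"tx": -0.1755,"ty": 0.419,"tz": 0.008,"rx": -0.3,"ry": 0.4,"rz": -8.7},
  ],
  hand=0.07,
)

```text
time_s: 8.72
position: [0.5878, 0.2103, 0.115]
ee_rot: [-0.005, -0.133, 0.991, 0.003]
ft_force: [0.9, -1.1, -0.8]
finger_gap: 0.0698
finger_force: 0.0
```

Call:
servo_tool(
  motion=[
    {"tx": 0,"ty": 0,"tz": 0,"rx": 0,"ry": 0,"rz": 0},
    {"tx": 0,"ty": 0,"tz": 0,"rx": 0,"ry": 0,"rz": 0},
    {"tx": 0,"ty": 0,"tz": 0,"rx": 0,"ry": 0,"rz": 0},
  ],
)

```text
time_s: 9.1
position: [0.5885, 0.2052, 0.1174]
ee_rot: [-0.004, -0.13, 0.992, 0.002]
ft_force: [-0.4, -0.4, 0.4]
finger_gap: 0.0702
finger_force: 0.0
```

```bash
python3 -c "
from h import *
to(.591,.2055,.022,105)
t=imaging.grab_frame('top'); s=imaging.grab_frame('side')
c=imaging.cut_out('oblong_module_center',t)
if c: print(c[0]['conf'],rect(t,c[0]['pixels'],.0065))
m=imaging.mark_of('oblong_module_center',t)+imaging.mark_of('oblong_module_center',s); print([(x['pixel'],x['conf']) for x in m]); print(onplane(t,m[0]['pixel'],.029))
cv2.imwrite('pics/m2.png',np.vstack([cv2.resize(t['color'][120:360,110:510],None,fx=1.5,fy=1.25)[:,:],s['color'][160:460,30:630]]))"
```

```text
t [-3.1 -0.9 95.4] mm r [ 0.3 -0.4 -0.1] | at [0.5885 0.2052 0.1174] psi 104.9 q6 -1.59 t 9.1 gap 0.0702
0.77 (array([ 463.2, -233.8]), 75.9, 50.2, 6.0)
[([290.4, 446.9], 0.84), ([282.0, 298.3], 0.5), ([176.8, 386.3], 0.95)]
[[ 0.46289866 -0.22828929]]
```

View pics/m2.png

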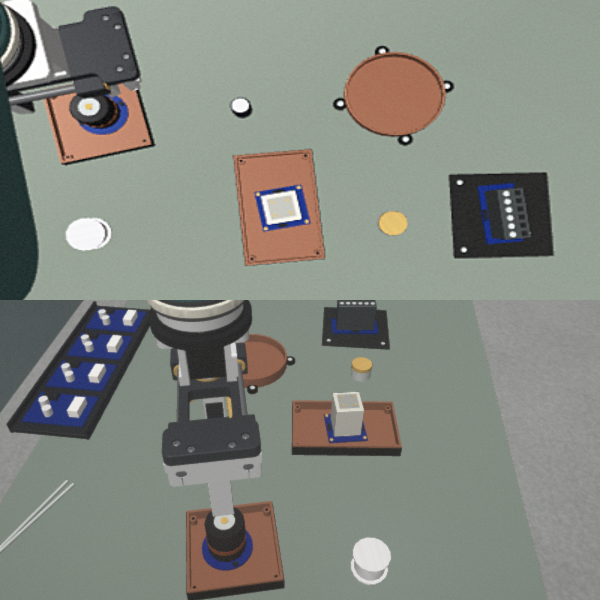

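The oblong module stands upright on the pad, the round housing is empty, and the fingers straddle the round module. Descending onto it now.

Call:
servo_tool(
  motion=[
    {"tx": -0.0025,"ty": -0.001,"tz": 0.02,"rx": 0.3,"ry": -0.4,"rz": 0},
    {"tx": -0.0025,"ty": -0.001,"tz": 0.045,"rx": 0.3,"ry": -0.4,"rz": 0},
    {"tx": -0.0025,"ty": -0.001,"tz": 0.07,"rx": 0.3,"ry": -0.4,"rz": 0},
    {"tx": -0.0025,"ty": -0.001,"tz": 0.085,"rx": 0.3,"ry": -0.4,"rz": 0},
    {"tx": -0.0025,"ty": -0.001,"tz": 0.093,"rx": 0.3,"ry": -0.4,"rz": 0},
    {"tx": -0.0025,"ty": -0.001,"tz": 0.093,"rx": 0.3,"ry": -0.4,"rz": 0},
    {"tx": -0.0025,"ty": -0.001,"tz": 0.093,"rx": 0.3,"ry": -0.4,"rz": 0},
  ],
)

```text
time_s: 10.22
position: [0.5913, 0.2073, 0.0255]
ee_rot: [0.001, -0.131, 0.991, 0.0]
ft_force: [0.2, 1.0, -0.2]
finger_gap: 0.07
finger_force: 0.0
```

Call:
servo_tool(
  motion=[
    {"tx": 0,"ty": 0,"tz": 0,"rx": 0,"ry": 0,"rz": 0},
    {"tx": 0,"ty": 0,"tz": 0,"rx": 0,"ry": 0,"rz": 0},
    {"tx": 0,"ty": 0,"tz": 0,"rx": 0,"ry": 0,"rz": 0},
    {"tx": 0,"ty": 0,"tz": 0,"rx": 0,"ry": 0,"rz": 0},
    {"tx": 0,"ty": 0,"tz": 0,"rx": 0,"ry": 0,"rz": 0},
  ],
  hand=0,
  newtons=20,
)

```text
time_s: 10.85
position: [0.5906, 0.2073, 0.0245]
ee_rot: [0.0, -0.131, 0.991, 0.0]
ft_force: [-0.6, 0.6, 1.7]
finger_gap: 0.0417
finger_force: 20.0
```

```bash
python3 -c "
from h import *
to(.619,-.1125,.115,105)"
```

```text
t [  55.4 -316.1  -90.8] mm r [0. 0. 0.] | at [0.5906 0.2073 0.0245] psi 105.0 q6 -1.59 t 10.85 gap 0.0417
```

Call:
servo_tool(
  motion=[
    {"tx": 0,"ty": 0,"tz": -0.045,"rx": 0,"ry": 0,"rz": 0},
    {"tx": 0,"ty": 0,"tz": -0.09,"rx": 0,"ry": 0,"rz": 0},
    {"tx": 0.008,"ty": -0.045,"tz": -0.09,"rx": 0,"ry": 0,"rz": 0},
    {"tx": 0.018,"ty": -0.1,"tz": -0.09,"rx": 0,"ry": 0,"rz": 0},
    {"tx": 0.027,"ty": -0.155,"tz": -0.09,"rx": 0,"ry": 0,"rz": 0},
    {"tx": 0.037,"ty": -0.21,"tz": -0.09,"rx": 0,"ry": 0,"rz": 0},
    {"tx": 0.046,"ty": -0.265,"tz": -0.09,"rx": 0,"ry": 0,"rz": 0},
    {"tx": 0.0555,"ty": -0.316,"tz": -0.09,"rx": 0,"ry": 0,"rz": 0},
  ],
)

```text
time_s: 11.85
position: [0.6182, -0.1144, 0.1131]
ee_rot: [-0.0, -0.131, 0.991, 0.001]
ft_force: [-0.8, -0.6, -2.3]
finger_gap: 0.0417
finger_force: 20.0
```

Call:
servo_tool(
  motion=[
    {"tx": 0,"ty": 0,"tz": 0,"rx": 0,"ry": 0,"rz": 0},
    {"tx": 0,"ty": 0,"tz": 0,"rx": 0,"ry": 0,"rz": 0},
    {"tx": 0,"ty": 0,"tz": 0,"rx": 0,"ry": 0,"rz": 0},
  ],
)

```text
time_s: 12.22
position: [0.6186, -0.111, 0.1137]
ee_rot: [-0.0, -0.132, 0.991, 0.001]
ft_force: [0.2, 0.2, -2.1]
finger_gap: 0.0415
finger_force: 20.0
```

```bash
python3 -c "
from h import *
to(.619,-.1125,.0255,105)
t=imaging.grab_frame('top'); s=imaging.grab_frame('side')
a=imaging.mark_of('round_module_center',t)[:1];b=imaging.mark_of('round_module_center',s)[:1]; print(a,b)
if a and b: print(meet(t,a[0]['pixel'],s,b[0]['pixel']))
g=cv2.cvtColor(t['color'],cv2.COLOR_BGR2HSV); m=(g[...,0]<15)&(g[...,1]>70)&(g[...,2]>50); k=m.copy(); k[:]=0; k[165:265,100:250]=m[165:265,100:250]
k=cv2.morphologyEx(k.astype(np.uint8),cv2.MORPH_OPEN,np.ones((3,3))); print('sqH',rect(t,k,.018))
"
```

```text
t [-0.  -1.7 88.2] mm r [ 0.1 -0.   0.1] | at [ 0.6186 -0.111   0.1137] psi 105.1 q6 -2.1 t 12.225 gap 0.0415
[{'pixel': [180.0, 385.6], 'conf': 0.52}] [{'pixel': [158.0, 276.5], 'conf': 0.63}]
(array([ 0.61972232, -0.1165086 ,  0.11794999]), np.float64(0.0019083556765263758))
sqH (array([583.5, 209.3]), 98.7, 98.4, 15.2)
```

Call:
servo_tool(
  motion=[
    {"tx": 0,"ty": -0.001,"tz": 0.04,"rx": 0,"ry": 0,"rz": 0},
    {"tx": 0,"ty": -0.001,"tz": 0.07,"rx": 0,"ry": 0,"rz": 0},
    {"tx": 0,"ty": -0.001,"tz": 0.082,"rx": 0,"ry": 0,"rz": 0},
    {"tx": 0,"ty": -0.001,"tz": 0.0885,"rx": 0,"ry": 0,"rz": 0},
    {"tx": 0,"ty": -0.001,"tz": 0.0885,"rx": 0,"ry": 0,"rz": 0},
    {"tx": 0,"ty": -0.001,"tz": 0.0885,"rx": 0,"ry": 0,"rz": 0},
  ],
)

```text
time_s: 13.18
position: [0.6201, -0.1137, 0.0271]
ee_rot: [0.001, -0.131, 0.991, -0.0]
ft_force: [0.2, 0.1, -1.1]
finger_gap: 0.0413
finger_force: 20.0
```

Call:
servo_tool(
  motion=[
    {"tx": 0,"ty": 0,"tz": 0,"rx": 0,"ry": 0,"rz": 0},
    {"tx": 0,"ty": 0,"tz": 0,"rx": 0,"ry": 0,"rz": 0},
    {"tx": 0,"ty": 0,"tz": 0,"rx": 0,"ry": 0,"rz": 0},
    {"tx": 0,"ty": 0,"tz": -0.03,"rx": 0,"ry": 0,"rz": 0},
    {"tx": 0,"ty": 0,"tz": -0.06,"rx": 0,"ry": 0,"rz": 0},
    {"tx": 0,"ty": 0,"tz": -0.095,"rx": 0,"ry": 0,"rz": 0},
    {"tx": 0,"ty": 0,"tz": -0.095,"rx": 0,"ry": 0,"rz": 0},
  ],
  hand=0.065,
)

```text
time_s: 14.05
position: [0.6213, -0.1141, 0.1247]
ee_rot: [0.004, -0.131, 0.991, -0.001]
ft_force: [0.0, 0.3, 0.1]
finger_gap: 0.0652
finger_force: 0.0
```

```bash
python3 -c "
from h import *
to(.468,.0075,.12,102)"
```

```text
t [116.6 157.2   3.3] mm r [-0.2  0.4  3. ] | at [ 0.6213 -0.1141  0.1247] psi 105.0 q6 -2.1 t 14.05 gap 0.0652
```

Call:
servo_tool(
  motion=[
    {"tx": 0.03,"ty": 0.04,"tz": 0,"rx": 0,"ry": 0,"rz": 3},
    {"tx": 0.06,"ty": 0.08,"tz": 0,"rx": 0,"ry": 0,"rz": 3},
    {"tx": 0.09,"ty": 0.12,"tz": 0,"rx": 0,"ry": 0,"rz": 3},
    {"tx": 0.1175,"ty": 0.158,"tz": 0.005,"rx": 0,"ry": 0,"rz": 3},
    {"tx": 0.1175,"ty": 0.158,"tz": 0.005,"rx": 0,"ry": 0,"rz": 3},
    {"tx": 0.1175,"ty": 0.158,"tz": 0.005,"rx": 0,"ry": 0,"rz": 3},
    {"tx": 0.1175,"ty": 0.158,"tz": 0.005,"rx": 0,"ry": 0,"rz": 3},
  ],
  hand=0.062,
)

```text
time_s: 14.92
position: [0.4655, 0.008, 0.1154]
ee_rot: [0.0, -0.104, 0.995, 0.0]
ft_force: [0.4, -0.0, 0.3]
finger_gap: 0.0622
finger_force: 0.0
```

```bash
python3 -c "
from h import *
to(.468,.0075,.024,102)
t=imaging.grab_frame('top'); s=imaging.grab_frame('side')
for n in('round_module_center','round_housing_floor'):
    a=imaging.mark_of(n,t)[:1];b=imaging.mark_of(n,s)[:1]
    if a: print(n,a[0]['conf'],onplane(t,a[0]['pixel'],.029 if 'mod' in n else .004))
    if a and b: print(meet(t,a[0]['pixel'],s,b[0]['pixel']))
cv2.imwrite('pics/m3.png',np.vstack([cv2.resize(t['color'][130:340,320:490],None,fx=3.5,fy=1.45)[:300,:600] if 0 else cv2.resize(t['color'][145:245,325:425],(300,300)),cv2.resize(s['color'][150:350,220:420],(300,300))]))"
```

```text
t [-2.3 -1.  91.4] mm r [ 0.  0. -0.] | at [0.4655 0.008  0.1154] psi 102.0 q6 -1.88 t 14.925 gap 0.0622
round_module_center 0.6 [[ 0.62446594 -0.11280754]]
(array([ 0.62266876, -0.11269367,  0.02974377]), np.float64(0.003180348746062577))
round_housing_floor 0.73 [[ 0.6173148  -0.11763084]]
(array([ 0.61987467, -0.11906223, -0.00547413]), np.float64(0.001145412338636594))
```

View pics/m3.png

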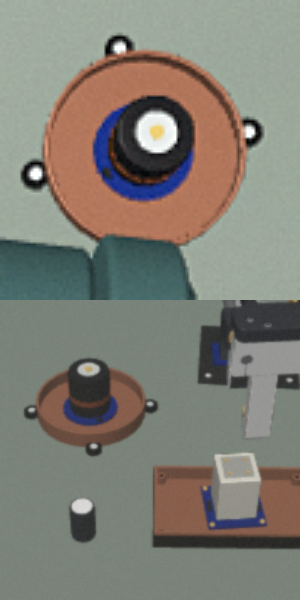

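The round module stands upright near the middle of the round housing (board centre about (143,150), housing centre (146,147) in the crop, roughly 2 mm apart). The gripper is over the square module.

Call:
servo_tool(
  motion=[
    {"tx": -0.002,"ty": -0.001,"tz": 0.02,"rx": 0,"ry": 0,"rz": 0},
    {"tx": -0.002,"ty": -0.001,"tz": 0.045,"rx": 0,"ry": 0,"rz": 0},
    {"tx": -0.002,"ty": -0.001,"tz": 0.07,"rx": 0,"ry": 0,"rz": 0},
    {"tx": -0.002,"ty": -0.001,"tz": 0.084,"rx": 0,"ry": 0,"rz": 0},
    {"tx": -0.002,"ty": -0.001,"tz": 0.091,"rx": 0,"ry": 0,"rz": 0},
    {"tx": -0.002,"ty": -0.001,"tz": 0.091,"rx": 0,"ry": 0,"rz": 0},
    {"tx": -0.002,"ty": -0.001,"tz": 0.091,"rx": 0,"ry": 0,"rz": 0},
  ],
)

```text
time_s: 16.1
position: [0.4676, 0.0081, 0.0255]
ee_rot: [0.001, -0.105, 0.995, 0.0]
ft_force: [0.3, -0.2, -0.6]
finger_gap: 0.0617
finger_force: 0.0
```

Call:
servo_tool(
  motion=[
    {"tx": 0,"ty": 0,"tz": 0,"rx": 0,"ry": 0,"rz": 0},
    {"tx": 0,"ty": 0,"tz": 0,"rx": 0,"ry": 0,"rz": 0},
    {"tx": 0,"ty": 0,"tz": 0,"rx": 0,"ry": 0,"rz": 0},
    {"tx": 0,"ty": 0,"tz": 0,"rx": 0,"ry": 0,"rz": 0},
    {"tx": 0,"ty": 0,"tz": 0,"rx": 0,"ry": 0,"rz": 0},
  ],
  hand=0,
  newtons=20,
)

```text
time_s: 16.73
position: [0.4669, 0.0083, 0.0248]
ee_rot: [0.0, -0.105, 0.995, 0.0]
ft_force: [-0.5, 0.7, 1.2]
finger_gap: 0.0359
finger_force: 20.0
```

```bash
python3 -c "
from h import *
to(.5835,.2093,.115,105.2)"
```

```text
t [-156.   172.4  -90. ] mm r [ 0.   0.  -3.2] | at [0.4669 0.0083 0.0248] psi 102.0 q6 -1.89 t 16.725 gap 0.0359
```

Call:
servo_tool(
  motion=[
    {"tx": 0,"ty": 0,"tz": -0.045,"rx": 0,"ry": 0,"rz": 0},
    {"tx": 0,"ty": 0,"tz": -0.09,"rx": 0,"ry": 0,"rz": 0},
    {"tx": -0.035,"ty": 0.04,"tz": -0.09,"rx": 0,"ry": 0,"rz": -3.2},
    {"tx": -0.07,"ty": 0.08,"tz": -0.09,"rx": 0,"ry": 0,"rz": -3.2},
    {"tx": -0.11,"ty": 0.122,"tz": -0.09,"rx": 0,"ry": 0,"rz": -3.2},
    {"tx": -0.14,"ty": 0.155,"tz": -0.09,"rx": 0,"ry": 0,"rz": -3.2},
    {"tx": -0.156,"ty": 0.1725,"tz": -0.09,"rx": 0,"ry": 0,"rz": -3.2},
    {"tx": -0.156,"ty": 0.1725,"tz": -0.09,"rx": 0,"ry": 0,"rz": -3.2},
  ],
)

```text
time_s: 17.73
position: [0.5833, 0.2104, 0.1133]
ee_rot: [-0.001, -0.133, 0.991, 0.0]
ft_force: [-0.2, -0.3, -1.3]
finger_gap: 0.036
finger_force: 20.0
```

Call:
servo_tool(
  motion=[
    {"tx": 0,"ty": 0,"tz": 0,"rx": 0,"ry": 0,"rz": 0},
    {"tx": 0,"ty": 0,"tz": 0,"rx": 0,"ry": 0,"rz": 0},
  ],
)

```text
time_s: 17.98
position: [0.583, 0.2082, 0.1147]
ee_rot: [0.0, -0.132, 0.991, 0.0]
ft_force: [0.0, -0.4, -1.8]
finger_gap: 0.0358
finger_force: 20.0
```

```bash
python3 -c "
from h import *
to(.5835,.2093,.0258,105.2)"
```

```text
t [-0.8  0.9 88.9] mm r [ 0.  0. -0.] | at [0.583  0.2082 0.1147] psi 105.2 q6 -1.58 t 17.975 gap 0.0358
```

Call:
servo_tool(
  motion=[
    {"tx": 0,"ty": 0,"tz": 0.04,"rx": 0,"ry": 0,"rz": 0},
    {"tx": 0,"ty": 0,"tz": 0.07,"rx": 0,"ry": 0,"rz": 0},
    {"tx": 0,"ty": 0,"tz": 0.082,"rx": 0,"ry": 0,"rz": 0},
    {"tx": 0,"ty": 0,"tz": 0.0885,"rx": 0,"ry": 0,"rz": 0},
    {"tx": 0,"ty": 0,"tz": 0.0885,"rx": 0,"ry": 0,"rz": 0},
    {"tx": 0,"ty": 0,"tz": 0.0885,"rx": 0,"ry": 0,"rz": 0},
  ],
)

```text
time_s: 18.73
position: [0.5844, 0.2096, 0.0278]
ee_rot: [0.002, -0.132, 0.991, 0.0]
ft_force: [1.2, 1.1, -0.9]
finger_gap: 0.0356
finger_force: 20.0
```

Call:
servo_tool(
  motion=[
    {"tx": 0,"ty": 0,"tz": 0,"rx": 0,"ry": 0,"rz": 0},
    {"tx": 0,"ty": 0,"tz": 0,"rx": 0,"ry": 0,"rz": 0},
    {"tx": 0,"ty": 0,"tz": 0,"rx": 0,"ry": 0,"rz": 0},
    {"tx": 0,"ty": 0,"tz": -0.03,"rx": 0,"ry": 0,"rz": 0},
    {"tx": 0,"ty": 0,"tz": -0.06,"rx": 0,"ry": 0,"rz": 0},
    {"tx": 0,"ty": 0,"tz": -0.095,"rx": 0,"ry": 0,"rz": 0},
    {"tx": 0,"ty": 0,"tz": -0.095,"rx": 0,"ry": 0,"rz": 0},
  ],
  hand=0.06,
)

```text
time_s: 19.6
position: [0.5857, 0.2099, 0.1253]
ee_rot: [0.004, -0.132, 0.991, 0.001]
ft_force: [0.0, -0.2, -0.0]
finger_gap: 0.06
finger_force: 0.0
```

```bash
python3 -c "
from h import *
to(.461,-.2285,.12,96.3)"
```

```text
t [ 235.5 -390.3    3.2] mm r [0.1 0.5 8.9] | at [0.5857 0.2099 0.1253] psi 105.2 q6 -1.58 t 19.6 gap 0.06
```

Call:
servo_tool(
  motion=[
    {"tx": 0.236,"ty": -0.391,"tz": 0.003,"rx": 0,"ry": 0,"rz": 8.9},
    {"tx": 0.236,"ty": -0.391,"tz": 0.003,"rx": 0,"ry": 0,"rz": 8.9},
    {"tx": 0.236,"ty": -0.391,"tz": 0.003,"rx": 0,"ry": 0,"rz": 8.9},
    {"tx": 0.236,"ty": -0.391,"tz": 0.003,"rx": 0,"ry": 0,"rz": 8.9},
    {"tx": 0.236,"ty": -0.391,"tz": 0.003,"rx": 0,"ry": 0,"rz": 8.9},
    {"tx": 0.236,"ty": -0.391,"tz": 0.003,"rx": 0,"ry": 0,"rz": 8.9},
    {"tx": 0.236,"ty": -0.391,"tz": 0.003,"rx": 0,"ry": 0,"rz": 8.9},
    {"tx": 0.236,"ty": -0.391,"tz": 0.003,"rx": 0,"ry": 0,"rz": 8.9},
  ],
)

```text
time_s: 20.6
position: [0.4564, -0.2323, 0.1161]
ee_rot: [-0.001, -0.053, 0.999, 0.001]
ft_force: [0.7, -0.4, -0.5]
finger_gap: 0.0602
finger_force: 0.0
```

Call:
servo_tool(
  motion=[
    {"tx": 0,"ty": 0,"tz": 0,"rx": 0,"ry": 0,"rz": 0},
    {"tx": 0,"ty": 0,"tz": 0,"rx": 0,"ry": 0,"rz": 0},
    {"tx": 0,"ty": 0,"tz": 0,"rx": 0,"ry": 0,"rz": 0},
  ],
)

```text
time_s: 20.98
position: [0.4589, -0.2283, 0.1178]
ee_rot: [0.0, -0.056, 0.998, 0.001]
ft_force: [-0.3, -0.3, 1.0]
finger_gap: 0.0598
finger_force: 0.0
```

```bash
python3 -c "
from h import *
to(.461,-.2285,.025,96.3)
t=imaging.grab_frame('top'); s=imaging.grab_frame('side')
g=cv2.cvtColor(t['color'],cv2.COLOR_BGR2HSV);H,S,V=[g[...,i].astype(int) for i in range(3)]
def seg(m,roi,z):
    k=np.zeros(m.shape,np.uint8); a,b,c,d=roi; k[a:b,c:d]=m[a:b,c:d]
    return rect(t,cv2.morphologyEx(k,cv2.MORPH_OPEN,np.ones((2,2))),z)
br=(H<15)&(S>70)&(V>50)
print('obH',seg(br,(230,340,255,335),.018),'sqH',seg(br,(165,265,125,225),.018))
bl=(H>100)&(H<135)&(S>110); print('sqM',seg(bl,(165,265,125,225),.0065))
c=imaging.cut_out('square_module_center',t); print(c[0]['conf'],rect(t,c[0]['pixels'],.0065))
cv2.imwrite('pics/m4.png',np.vstack([cv2.resize(t['color'][165:265,125:225],(300,300),interpolation=cv2.INTER_CUBIC),cv2.resize(s['color'][120:470,190:480],(300,300))]))"
```

```text
t [-2.  -0.5 92.8] mm r [0.1 0.  0.2] | at [ 0.4589 -0.2283  0.1178] psi 96.5 q6 -2.26 t 20.975 gap 0.0598
obH (array([468.9,  10.7]), 140.0, 84.1, 6.3) sqH (array([581.8, 207.6]), 98.6, 98.5, 15.3)
sqM (array([578.4, 197. ]), 38.6, 62.1, 59.4)
0.73 (array([587.7, 211.5]), 56.7, 57.2, 15.3)
```

View pics/m4.png

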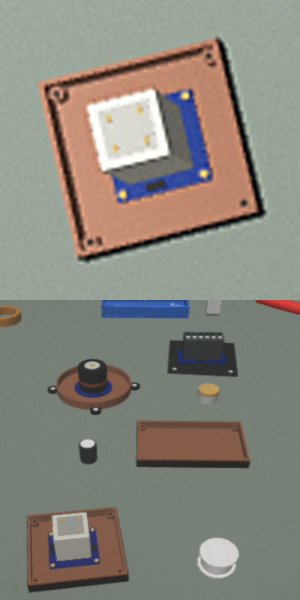

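The square module stands in the square housing in line with its walls, board screw dots at crop (186,95), (205,174), (123,194). I'll measure its centring.

```bash
python3 -c "
from h import *
t=imaging.grab_frame('top'); s=imaging.grab_frame('side')
C=lambda p:[165+(p[1]+.5)/3-.5,125+(p[0]+.5)/3-.5]
print('sq board',onplane(t,[C((154.5,144.5))],.0065))
print('top face',onplane(t,[C((126,130))],.054))
print('rim',onplane(t,[C(p) for p in((40,85),(220,40),(265,213),(82,258))],.018).mean(0))
S=lambda p:[120+(p[1]+.5)*350/300-.5,190+(p[0]+.5)*290/300-.5]
for n,z in(('square_module_center',.029),('round_module_center',.029),('square_housing_floor',.004),('round_housing_floor',.004),('oblong_housing_floor',.004),('oblong_module_center',.029)):
  for f in(t,s):
    a=imaging.mark_of(n,f)
    if a: print(n,round(a[0]['conf'],2),onplane(f,a[0]['pixel'],z)[0])
cv2.imwrite('pics/m5.png',np.hstack([cv2.resize(s['color'][350:470,200:320],(400,400),interpolation=cv2.INTER_CUBIC),cv2.resize(s['color'][170:290,220:340],(400,400),interpolation=cv2.INTER_CUBIC)]))"
```

```text
sq board [[0.58650405 0.20891045]]
top face [[0.58586449 0.20995773]]
rim [0.58249172 0.20683905]
square_module_center 0.91 [0.58076219 0.21045357]
square_module_center 0.93 [0.58431499 0.20913976]
round_module_center 0.65 [ 0.62333534 -0.11475426]
round_module_center 0.67 [ 0.62013062 -0.11140136]
square_housing_floor 0.7 [0.57931802 0.21151686]
square_housing_floor 0.43 [0.43643034 0.20705299]
round_housing_floor 0.96 [ 0.62299751 -0.10891984]
round_housing_floor 0.79 [ 0.61681268 -0.11370264]
oblong_housing_floor 0.56 [0.47162768 0.00956997]
oblong_housing_floor 0.72 [0.46739076 0.01422156]
oblong_module_center 0.9 [ 0.45859807 -0.22464833]
```

View pics/m5.png

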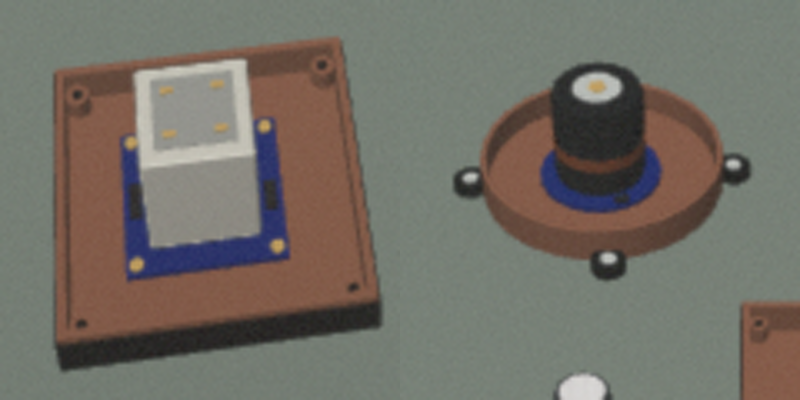

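Centring: the square module sits about 3 mm toward +x of its housing centre, the round one about 2 mm. I place the oblong one first, then nudge the square one.

Call:
servo_tool(
  motion=[
    {"tx": -0.002,"ty": -0.001,"tz": 0.02,"rx": 0,"ry": 0,"rz": 0.2},
    {"tx": -0.002,"ty": -0.001,"tz": 0.045,"rx": 0,"ry": 0,"rz": 0.2},
    {"tx": -0.002,"ty": -0.001,"tz": 0.07,"rx": 0,"ry": 0,"rz": 0.2},
    {"tx": -0.002,"ty": -0.001,"tz": 0.085,"rx": 0,"ry": 0,"rz": 0.2},
    {"tx": -0.002,"ty": -0.001,"tz": 0.093,"rx": 0,"ry": 0,"rz": 0.2},
    {"tx": -0.002,"ty": -0.001,"tz": 0.093,"rx": 0,"ry": 0,"rz": 0.2},
    {"tx": -0.002,"ty": -0.001,"tz": 0.093,"rx": 0,"ry": 0,"rz": 0.2},
  ],
)

```text
time_s: 22.7
position: [0.4612, -0.2311, 0.0259]
ee_rot: [0.001, -0.053, 0.999, -0.0]
ft_force: [0.3, 0.4, 0.4]
finger_gap: 0.06
finger_force: 0.0
```

Call:
servo_tool(
  motion=[
    {"tx": 0,"ty": 0,"tz": 0,"rx": 0,"ry": 0,"rz": 0},
    {"tx": 0,"ty": 0,"tz": 0,"rx": 0,"ry": 0,"rz": 0},
    {"tx": 0,"ty": 0,"tz": 0,"rx": 0,"ry": 0,"rz": 0},
    {"tx": 0,"ty": 0,"tz": 0,"rx": 0,"ry": 0,"rz": 0},
    {"tx": 0,"ty": 0,"tz": 0,"rx": 0,"ry": 0,"rz": 0},
  ],
  hand=0,
  newtons=20,
)

```text
time_s: 23.32
position: [0.4605, -0.2303, 0.025]
ee_rot: [0.0, -0.053, 0.999, 0.001]
ft_force: [-0.9, 2.1, 2.1]
finger_gap: 0.028
finger_force: 20.0
```

```bash
python3 -c "
from h import *
to(.4705,.0124,.115,96.3)"
```

```text
t [-35.9 240.4 -89.7] mm r [ 0.1  0.  -0.2] | at [ 0.4605 -0.2303  0.025 ] psi 96.1 q6 -2.25 t 23.325 gap 0.028
```

Call:
servo_tool(
  motion=[
    {"tx": 0,"ty": 0,"tz": -0.045,"rx": 0,"ry": 0,"rz": 0},
    {"tx": 0,"ty": 0,"tz": -0.09,"rx": 0,"ry": 0,"rz": 0},
    {"tx": -0.0075,"ty": 0.05,"tz": -0.09,"rx": 0,"ry": 0,"rz": -0.2},
    {"tx": -0.015,"ty": 0.1,"tz": -0.09,"rx": 0,"ry": 0,"rz": -0.2},
    {"tx": -0.0225,"ty": 0.15,"tz": -0.09,"rx": 0,"ry": 0,"rz": -0.2},
    {"tx": -0.03,"ty": 0.2,"tz": -0.09,"rx": 0,"ry": 0,"rz": -0.2},
    {"tx": -0.036,"ty": 0.24,"tz": -0.09,"rx": 0,"ry": 0,"rz": -0.2},
    {"tx": -0.036,"ty": 0.24,"tz": -0.09,"rx": 0,"ry": 0,"rz": -0.2},
  ],
)

```text
time_s: 24.32
position: [0.47, 0.014, 0.1143]
ee_rot: [-0.0, -0.057, 0.998, 0.001]
ft_force: [0.2, -0.1, -1.7]
finger_gap: 0.0277
finger_force: 20.0
```

Call:
servo_tool(
  motion=[
    {"tx": 0,"ty": 0,"tz": 0.03,"rx": 0,"ry": 0,"rz": 0},
    {"tx": 0,"ty": 0,"tz": 0.06,"rx": 0,"ry": 0,"rz": 0},
    {"tx": 0,"ty": 0,"tz": 0.08,"rx": 0,"ry": 0,"rz": 0},
    {"tx": 0,"ty": 0,"tz": 0.08,"rx": 0,"ry": 0,"rz": 0},
    {"tx": 0,"ty": 0,"tz": 0.08,"rx": 0,"ry": 0,"rz": 0},
  ],
)

```text
time_s: 24.95
position: [0.4713, 0.0111, 0.0357]
ee_rot: [0.001, -0.055, 0.999, 0.0]
ft_force: [0.5, -0.5, -1.6]
finger_gap: 0.0278
finger_force: 20.0
```

```bash
python3 -c "
from h import *
to(.4705,.0124,.0258,96.3)"
```

```text
t [0.6 1.4 9.9] mm r [ 0.   0.1 -0. ] | at [0.4713 0.0111 0.0357] psi 96.3 q6 -1.78 t 24.95 gap 0.0278
```

Call:
servo_tool(
  motion=[
    {"tx": 0.0015,"ty": 0.001,"tz": 0.004,"rx": 0,"ry": 0,"rz": 0},
    {"tx": 0.0015,"ty": 0.001,"tz": 0.008,"rx": 0,"ry": 0,"rz": 0},
    {"tx": 0.0015,"ty": 0.001,"tz": 0.0105,"rx": 0,"ry": 0,"rz": 0},
    {"tx": 0.0015,"ty": 0.001,"tz": 0.0105,"rx": 0,"ry": 0,"rz": 0},
  ],
)

```text
time_s: 25.45
position: [0.4692, 0.0127, 0.025]
ee_rot: [0.0, -0.055, 0.998, 0.0]
ft_force: [-0.4, 0.7, 1.4]
finger_gap: 0.0278
finger_force: 20.0
```

Call:
servo_tool(
  motion=[
    {"tx": 0,"ty": 0,"tz": 0,"rx": 0,"ry": 0,"rz": 0},
    {"tx": 0,"ty": 0,"tz": 0,"rx": 0,"ry": 0,"rz": 0},
    {"tx": 0,"ty": 0,"tz": 0,"rx": 0,"ry": 0,"rz": 0},
    {"tx": 0,"ty": 0,"tz": -0.03,"rx": 0,"ry": 0,"rz": 0},
    {"tx": 0,"ty": 0,"tz": -0.06,"rx": 0,"ry": 0,"rz": 0},
    {"tx": 0,"ty": 0,"tz": -0.095,"rx": 0,"ry": 0,"rz": 0},
    {"tx": 0,"ty": 0,"tz": -0.095,"rx": 0,"ry": 0,"rz": 0},
  ],
  hand=0.055,
)

```text
time_s: 26.32
position: [0.4714, 0.0124, 0.1228]
ee_rot: [0.004, -0.055, 0.998, -0.0]
ft_force: [0.1, 0.5, -1.0]
finger_gap: 0.055
finger_force: 0.0
```

```bash
python3 -c "
from h import *
to(.586,.2095,.12,105.2)"
```

```text
t [-135.6  183.3    3.7] mm r [-0.1  0.4 -8.9] | at [0.4714 0.0124 0.1228] psi 96.3 q6 -1.78 t 26.325 gap 0.055
```

Call:
servo_tool(
  motion=[
    {"tx": -0.034,"ty": 0.046,"tz": 0,"rx": 0,"ry": 0,"rz": -8.9},
    {"tx": -0.068,"ty": 0.092,"tz": 0,"rx": 0,"ry": 0,"rz": -8.9},
    {"tx": -0.102,"ty": 0.138,"tz": 0,"rx": 0,"ry": 0,"rz": -8.9},
    {"tx": -0.1355,"ty": 0.1835,"tz": 0.004,"rx": 0,"ry": 0,"rz": -8.9},
    {"tx": -0.1355,"ty": 0.1835,"tz": 0.004,"rx": 0,"ry": 0,"rz": -8.9},
    {"tx": -0.1355,"ty": 0.1835,"tz": 0.004,"rx": 0,"ry": 0,"rz": -8.9},
    {"tx": -0.1355,"ty": 0.1835,"tz": 0.004,"rx": 0,"ry": 0,"rz": -8.9},
  ],
  hand=0.06,
)

```text
time_s: 27.2
position: [0.583, 0.2086, 0.1157]
ee_rot: [-0.0, -0.132, 0.991, 0.0]
ft_force: [-1.2, 0.3, 0.1]
finger_gap: 0.06
finger_force: 0.0
```

```bash
python3 -c "
from h import *
to(.586,.2095,.025,105.2)
t=imaging.grab_frame('top'); s=imaging.grab_frame('side')
cv2.imwrite('pics/m6.png',np.hstack([cv2.resize(t['color'][225:345,240:360],(360,360),interpolation=cv2.INTER_CUBIC),cv2.resize(t['color'][135:255,315:435],(360,360),interpolation=cv2.INTER_CUBIC)]))"
```

```text
t [-3.2  0.1 90.7] mm r [ 0.  -0.  -0.1] | at [0.583  0.2086 0.1157] psi 105.1 q6 -1.58 t 27.2 gap 0.06
```

View pics/m6.png

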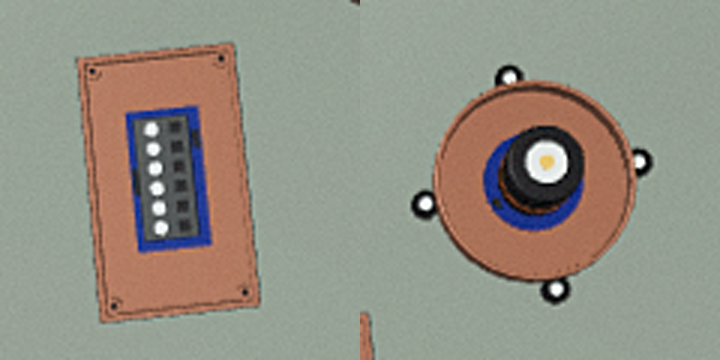

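The oblong module is centred and aligned: board centre (169,178), housing centre (169,182). The round one is about 3 mm off. I'll nudge the square one, then the round one.

Call:
servo_tool(
  motion=[
    {"tx": -0.002,"ty": 0,"tz": 0.02,"rx": 0,"ry": 0,"rz": 0},
    {"tx": -0.002,"ty": 0,"tz": 0.045,"rx": 0,"ry": 0,"rz": 0},
    {"tx": -0.002,"ty": 0,"tz": 0.07,"rx": 0,"ry": 0,"rz": 0},
    {"tx": -0.002,"ty": 0,"tz": 0.084,"rx": 0,"ry": 0,"rz": 0},
    {"tx": -0.002,"ty": 0,"tz": 0.0905,"rx": 0,"ry": 0,"rz": 0},
    {"tx": -0.002,"ty": 0,"tz": 0.0905,"rx": 0,"ry": 0,"rz": 0},
    {"tx": -0.002,"ty": 0,"tz": 0.0905,"rx": 0,"ry": 0,"rz": 0},
  ],
)

```text
time_s: 28.18
position: [0.5863, 0.2107, 0.0264]
ee_rot: [0.001, -0.132, 0.991, 0.0]
ft_force: [-0.5, -0.0, 0.5]
finger_gap: 0.0594
finger_force: 0.0
```

Call:
servo_tool(
  motion=[
    {"tx": 0,"ty": 0,"tz": 0,"rx": 0,"ry": 0,"rz": 0},
    {"tx": 0,"ty": 0,"tz": 0,"rx": 0,"ry": 0,"rz": 0},
    {"tx": 0,"ty": 0,"tz": 0,"rx": 0,"ry": 0,"rz": 0},
    {"tx": 0,"ty": 0,"tz": 0,"rx": 0,"ry": 0,"rz": 0},
    {"tx": 0,"ty": 0,"tz": 0,"rx": 0,"ry": 0,"rz": 0},
  ],
  hand=0,
  newtons=15,
)

```text
time_s: 28.8
position: [0.5857, 0.2105, 0.0256]
ee_rot: [0.0, -0.132, 0.991, 0.0]
ft_force: [-0.7, -0.1, 1.9]
finger_gap: 0.0363
finger_force: 15.0
```

Call:
servo_tool(
  motion=[
    {"tx": 0,"ty": 0,"tz": -0.004,"rx": 0,"ry": 0,"rz": 0},
    {"tx": 0.0015,"ty": 0,"tz": -0.004,"rx": 0,"ry": 0,"rz": 0},
    {"tx": 0.0032,"ty": 0,"tz": -0.004,"rx": 0,"ry": 0,"rz": 0},
    {"tx": 0.0032,"ty": 0,"tz": -0.004,"rx": 0,"ry": 0,"rz": 0},
    {"tx": 0.0032,"ty": 0,"tz": -0.002,"rx": 0,"ry": 0,"rz": 0},
    {"tx": 0.0032,"ty": 0,"tz": 0,"rx": 0,"ry": 0,"rz": 0},
    {"tx": 0.0032,"ty": 0,"tz": 0,"rx": 0,"ry": 0,"rz": 0},
  ],
)

```text
time_s: 29.68
position: [0.5825, 0.2097, 0.0256]
ee_rot: [0.0, -0.132, 0.991, 0.0]
ft_force: [0.0, 0.6, 1.3]
finger_gap: 0.0361
finger_force: 15.0
```

Call:
servo_tool(
  motion=[
    {"tx": 0,"ty": 0,"tz": 0,"rx": 0,"ry": 0,"rz": 0},
    {"tx": 0,"ty": 0,"tz": 0,"rx": 0,"ry": 0,"rz": 0},
    {"tx": 0,"ty": 0,"tz": 0,"rx": 0,"ry": 0,"rz": 0},
    {"tx": 0,"ty": 0,"tz": -0.03,"rx": 0,"ry": 0,"rz": 0},
    {"tx": 0,"ty": 0,"tz": -0.06,"rx": 0,"ry": 0,"rz": 0},
    {"tx": 0,"ty": 0,"tz": -0.095,"rx": 0,"ry": 0,"rz": 0},
    {"tx": 0,"ty": 0,"tz": -0.095,"rx": 0,"ry": 0,"rz": 0},
  ],
  hand=0.06,
)

```text
time_s: 30.55
position: [0.5846, 0.2102, 0.1242]
ee_rot: [0.004, -0.132, 0.991, 0.001]
ft_force: [0.3, 0.5, 0.9]
finger_gap: 0.0602
finger_force: 0.0
```

```bash
python3 -c "
from h import *
to(.621,-.114,.12,105)"
```

```text
t [  50.  -322.4    3.7] mm r [0.  0.5 0.2] | at [0.5846 0.2102 0.1242] psi 105.2 q6 -1.58 t 30.55 gap 0.0602
```

Call:
servo_tool(
  motion=[
    {"tx": 0.048,"ty": -0.322,"tz": 0,"rx": 0,"ry": 0,"rz": 0},
    {"tx": 0.048,"ty": -0.322,"tz": 0,"rx": 0,"ry": 0,"rz": 0},
    {"tx": 0.048,"ty": -0.322,"tz": 0,"rx": 0,"ry": 0,"rz": 0},
    {"tx": 0.048,"ty": -0.322,"tz": 0,"rx": 0,"ry": 0,"rz": 0},
    {"tx": 0.048,"ty": -0.322,"tz": 0,"rx": 0,"ry": 0,"rz": 0},
    {"tx": 0.048,"ty": -0.322,"tz": 0,"rx": 0,"ry": 0,"rz": 0},
    {"tx": 0.048,"ty": -0.322,"tz": 0,"rx": 0,"ry": 0,"rz": 0},
    {"tx": 0.048,"ty": -0.322,"tz": 0,"rx": 0,"ry": 0,"rz": 0},
  ],
  hand=0.068,
)

```text
time_s: 31.55
position: [0.6203, -0.1119, 0.1193]
ee_rot: [-0.0, -0.133, 0.991, 0.001]
ft_force: [0.2, 0.9, -0.2]
finger_gap: 0.0681
finger_force: 0.0
```

```bash
python3 -c "
from h import *
to(.6215,-.114,.026,105)
t=imaging.grab_frame('top'); s=imaging.grab_frame('side')
cv2.imwrite('pics/m7.png',np.hstack([cv2.resize(t['color'][155:275,115:235],(360,360),interpolation=cv2.INTER_CUBIC),cv2.resize(s['color'][350:470,200:320],(360,360),interpolation=cv2.INTER_CUBIC)]))"
```

```text
t [-0.7 -2.6 93.3] mm r [ 0.1 -0.   0.3] | at [ 0.6203 -0.1119  0.1193] psi 105.3 q6 -2.11 t 31.55 gap 0.0681
```

View pics/m7.png

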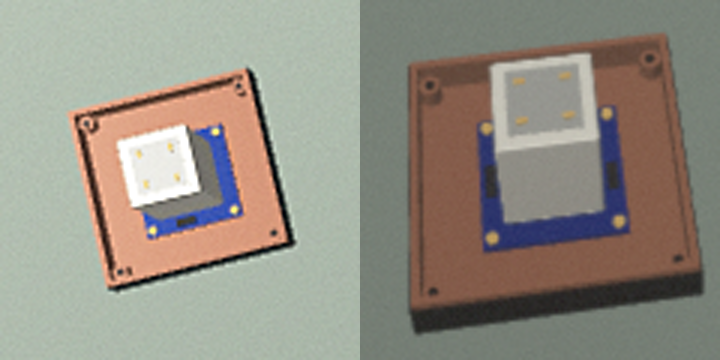

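The square module is now centred: board (184,181) against an expected (186,181). Next is the round nudge, about -2.5 mm in x and +1.5 mm in y.

Call:
servo_tool(
  motion=[
    {"tx": 0,"ty": -0.001,"tz": 0.02,"rx": 0,"ry": 0,"rz": 0},
    {"tx": 0,"ty": -0.001,"tz": 0.045,"rx": 0,"ry": 0,"rz": 0},
    {"tx": 0,"ty": -0.001,"tz": 0.07,"rx": 0,"ry": 0,"rz": 0},
    {"tx": 0,"ty": -0.001,"tz": 0.086,"rx": 0,"ry": 0,"rz": 0},
    {"tx": 0,"ty": -0.001,"tz": 0.0935,"rx": 0,"ry": 0,"rz": 0},
    {"tx": 0,"ty": -0.001,"tz": 0.0935,"rx": 0,"ry": 0,"rz": 0},
    {"tx": 0,"ty": -0.001,"tz": 0.0935,"rx": 0,"ry": 0,"rz": 0},
  ],
)

```text
time_s: 32.52
position: [0.6217, -0.1148, 0.0277]
ee_rot: [0.001, -0.132, 0.991, -0.0]
ft_force: [0.6, 0.3, 0.1]
finger_gap: 0.0678
finger_force: 0.0
```

Call:
servo_tool(
  motion=[
    {"tx": 0,"ty": 0,"tz": 0,"rx": 0,"ry": 0,"rz": 0},
    {"tx": 0,"ty": 0,"tz": 0,"rx": 0,"ry": 0,"rz": 0},
    {"tx": 0,"ty": 0,"tz": 0,"rx": 0,"ry": 0,"rz": 0},
    {"tx": 0,"ty": 0,"tz": 0,"rx": 0,"ry": 0,"rz": 0},
    {"tx": 0,"ty": 0,"tz": 0,"rx": 0,"ry": 0,"rz": 0},
  ],
  hand=0,
  newtons=15,
)

```text
time_s: 33.15
position: [0.621, -0.1144, 0.0269]
ee_rot: [0.0, -0.132, 0.991, 0.0]
ft_force: [0.3, 1.1, 1.8]
finger_gap: 0.0417
finger_force: 15.0
```

```bash
python3 -c "
from h import *
to(.619,-.1125,.026,105)"
```

```text
t [1.4 2.4 0.9] mm r [0.  0.1 0.2] | at [ 0.621  -0.1144  0.0269] psi 105.2 q6 -2.11 t 33.15 gap 0.0417
```

Call:
servo_tool(
  motion=[
    {"tx": 0,"ty": 0,"tz": -0.004,"rx": 0,"ry": 0,"rz": 0},
    {"tx": 0.001,"ty": 0.001,"tz": -0.004,"rx": 0,"ry": 0,"rz": 0},
    {"tx": 0.002,"ty": 0.0025,"tz": -0.004,"rx": 0,"ry": 0,"rz": 0},
    {"tx": 0.002,"ty": 0.0025,"tz": -0.004,"rx": 0,"ry": 0,"rz": 0},
    {"tx": 0.002,"ty": 0.0025,"tz": -0.002,"rx": 0,"ry": 0,"rz": 0},
    {"tx": 0.002,"ty": 0.0025,"tz": 0,"rx": 0,"ry": 0,"rz": 0},
    {"tx": 0.002,"ty": 0.0025,"tz": 0,"rx": 0,"ry": 0,"rz": 0},
  ],
)

```text
time_s: 34.02
position: [0.6183, -0.1128, 0.0269]
ee_rot: [0.0, -0.132, 0.991, 0.0]
ft_force: [-0.8, -0.6, 0.1]
finger_gap: 0.0418
finger_force: 15.0
```

Call:
servo_tool(
  motion=[
    {"tx": 0,"ty": 0,"tz": 0,"rx": 0,"ry": 0,"rz": 0},
    {"tx": 0,"ty": 0,"tz": 0,"rx": 0,"ry": 0,"rz": 0},
    {"tx": 0,"ty": 0,"tz": 0,"rx": 0,"ry": 0,"rz": 0},
    {"tx": 0,"ty": 0,"tz": -0.03,"rx": 0,"ry": 0,"rz": 0},
    {"tx": 0,"ty": 0,"tz": -0.06,"rx": 0,"ry": 0,"rz": 0},
    {"tx": 0,"ty": 0,"tz": -0.11,"rx": 0,"ry": 0,"rz": 0},
    {"tx": 0,"ty": 0,"tz": -0.16,"rx": 0,"ry": 0,"rz": 0},
  ],
  hand=0.065,
)

```text
time_s: 34.9
position: [0.6179, -0.1128, 0.1876]
ee_rot: [-0.0, -0.132, 0.991, 0.0]
ft_force: [0.1, -0.1, 0.2]
finger_gap: 0.065
finger_force: 0.0
```

Call:
servo_tool(
  motion=[
    {"tx": 0.05,"ty": -0.03,"tz": 0,"rx": 0,"ry": 0,"rz": 0},
    {"tx": 0.1,"ty": -0.06,"tz": 0,"rx": 0,"ry": 0,"rz": 0},
    {"tx": 0.15,"ty": -0.1,"tz": 0,"rx": 0,"ry": 0,"rz": 0},
    {"tx": 0.19,"ty": -0.14,"tz": 0,"rx": 0,"ry": 0,"rz": 0},
    {"tx": 0.19,"ty": -0.14,"tz": 0,"rx": 0,"ry": 0,"rz": 0},
  ],
)

```text
time_s: 35.52
position: [0.4695, -0.301, 0.1864]
ee_rot: [-0.0, -0.129, 0.992, -0.0]
ft_force: [0.7, 0.9, 0.1]
finger_gap: 0.065
finger_force: 0.0
```

```bash
python3 -c "
from h import *
t=imaging.grab_frame('top'); s=imaging.grab_frame('side')
print(readout.read_state()['position'])
cv2.imwrite('pics/f1.png',np.vstack([np.hstack([cv2.resize(t['color'][135:255,315:435],(360,360),interpolation=cv2.INTER_CUBIC),cv2.resize(t['color'][150:350,120:320],(360,360))]),s['color'][230:460,:][:, :]if 0 else cv2.resize(s['color'][150:470,150:550],(720,240*1))]))"
```

```text
[ 0.47150981 -0.29807428  0.18637042]
```

View pics/f1.png

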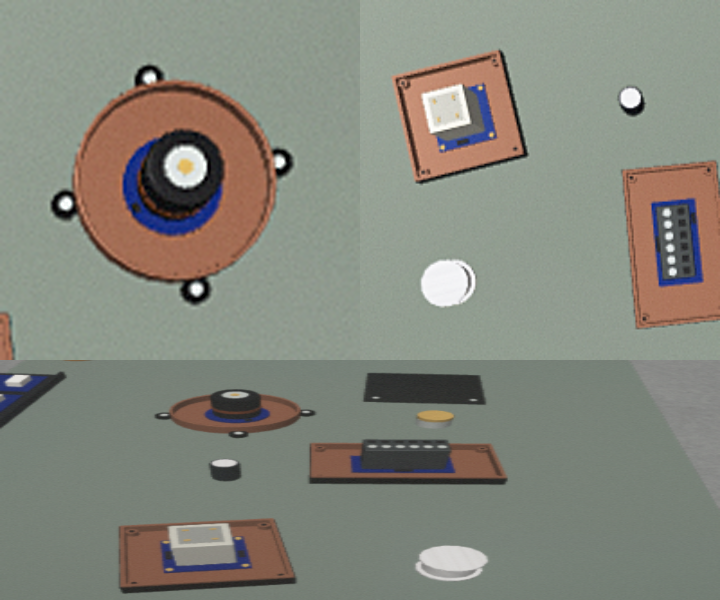

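All three modules stand upright and centred in their own housings: round board (173,185) against an expected (172,185), the square and oblong ones in line with the walls. The bystanders are where they were and the arm is clear, so I'm handing in.

```bash
python3 -c "
from workcell import robot
print(robot.hand_in())"
```

```text
the job is handed in; nothing more can be done
None
```

I moved each module into the housing of its own shape, parking the oblong one on the pad on the way, and handed the job in at about 36 s. By the last pictures all three stand upright within about 2 mm of centre, the square and oblong ones are in line with the walls, and the bystanders were left alone.

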